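# Knock the proud stopper of a sample pot home

## Task

Two steel sample pots are screwed to the bench; the stopper of one still stands proud of its rim. Pick up the mallet by its handle, drive that stopper fully home with the mallet's face, then stand the mallet back on the bench on its head, clear of both pots. Touch the pots with nothing but the mallet, and leave the pot that is already shut alone.

Things in the scene. Friction and masses are not known exactly. Their poses are not given: they have to be found in the camera images.
- mallet: Loose mallet, about 0.3 kg, upright: steel head 40 mm across, 64 mm tall, white plastic face at each end; level wooden handle, 18 wide, 24 high, its centre line 32 mm above the lower face, ending 139 mm from the head's axis. Origin: centre of the lower face; z up the head; handle along -x, towards the robot. Grip across the handle 50 mm from the head's axis; strike with its lower face.
- pot: Pot with the proud stopper, fixed. Round steel body 60 mm across (64 at the rim) on a foot 84 mm across; rim 50 mm above the bench. The aluminium stopper's flat round head, 46 mm across, 10 thick, is centred on the pot's axis. Origin: centre of the foot's underside, on the bench; z up. It may be either the left or the right one of the two pots.
- stopper (a joint): Travel of the proud stopper, m: 0 = head's underside 18 mm above the rim (head's top 78 mm above the bench), growing downwards; 0.018 = fully home, head on the rim (head's top 60 mm above the bench). Starts at 0 to 0.003. A light spring and a tight sealing ring resist: 5 to 8 N drives it down and it stays where it is left.
- spare_pot: The second pot, of the same shape and size, fixed to the bench, its stopper already home and solid (head's top 60 mm above the bench). Origin as for the first pot.
Things that resemble listed ones, but are neither listed nor needed, are in the scene too. Of the things that look like the mallet, the larger one is meant.

How it is judged:
By the outcome, as a careful person would: the job done as asked, in the order asked, and still so for the second after the job is handed in, with the robot touching nothing.
It also fails if it takes over 45 s, if anything falls off the work surface, if the arm or the gripper's body presses on something with over 40 N, if the wrist force passes 120 N, or if a joint passes its speed limit or range.

## Robot

A 6-joint arm with a two-finger parallel gripper is mounted at the origin on a cart in front of the work surface, level with it; the furniture and walls round the work are solid. World frame = base frame: x ahead of the robot, y to its left, z up, the work surface at z = 0. Lengths are in m, angles in degrees, forces in N, time in s.
With the tool pointing down it reaches from about 0.375 to 0.9 m from the base axis. Payload 3.1 kg.
Tool frame: the origin (TCP) lies on the centre line of the jaws, within the pads' length; the fingertips stand 22 mm ahead of it and the grasp point (between the pads) lies 3 mm ahead of it; y points along the fingers, z is the direction in which the jaws open and shut, and the axes are right-handed (so a half turn about y gives the same grasp; the last joint's range is limited). The gripper opens to 87 mm and grips with 3 to 60 N. Pads are 19 mm wide; open, the fingers measure 117 mm over their backs; the gripper's body (75 mm by 190 mm) begins 51 mm behind the grasp point.
Start: joints at [-84.998, 30.224, 82.088, -0, 67.689, -10.227], TCP at [0.164, -0.603, 0.245] pointing down, gripper open.
Joint ranges: [-176.69, 176.69], [-43.24, 126.21], [12.49, 139.97], [-82, 262], [0, 151.66], [-163.58, 163.58]. Speed limits (degrees/s): [159.86, 159.86, 180, 180, 180, 180].

## Interface

Orientations are given as a 3x3 rotation matrix whose columns are the frame's x, y, z axes.
In Python, from rig import bot gives the robot as it stands.
- The arm moves only by the tool jog_arm, never from a script. Its argument "motion" is one flat list of numbers, 6 for each row, row after row: the shift along the tool's x, y, z in mm, then the turn, a rotation vector about the tool's x, y, z in degrees. A call has 1 to 20 rows; each row is the pose to reach, as a shift and turn from the pose commanded when the call began, along the tool's axes at that moment; what a row does not reach only later rows make up. A row lasts 1/8 s, in which the tool goes at most 62.5 mm and 10.7 degrees, less where a joint would pass 70% of its speed; a pose out of reach is approached as far as the arm can. A call with a gripper value outside its range is refused whole. "gripper" is the opening, from 0 (shut) to 1 (fully open), set as the call begins (left out, the last holds). The fingers move at their own pace and stop on an object; the grip force is fixed at half the most. Time passes only in rows, so rows that repeat a pose let the fingers close. It gives the time, the measured TCP pose, the force and the opening at its end, in the units of the state.
- bot.read_state(): the state, without advancing time (a new reading comes with each control period).
- bot.capture(name): name is "scene" or "top" or "wrist"; returns (picture, depth): 420x560x3 uint8, red, green, blue; 420x560 float32, m along the optical axis (not along the pixel's ray), 0 where there is no reading.
- bot.get_calibration(name): a dict with "mtx" (3x3 intrinsics, pixels), "pose" (4x4, takes a point from camera to world coordinates); the wrist camera has in their place "hand_eye" (4x4, takes a point from camera to tool coordinates, whose origin is the TCP and whose axes are the tool frame's). Camera axes: x right, y up, looking along -z (the intrinsics and any distortion apply to the point x, -y, -z); pixel columns grow to the right and rows downward; lengths in m; the calibration is good to about 2 mm. A picture is of the moment at which its call begins: read the wrist's pose just before it. get_calibration takes no time and is no camera call.
- bot.hand_in(): hands the job in, once; it reports no verdict.
The state is a dict: "time_s": time; "joint_positions": joint angles; "qvel": joint speeds; "tau": joint torques, N m; "position": TCP position; "tcp_rot": TCP orientation; "force": force on the tool from outside, world axes, zero at the start; "moment": the same for the moment, N m; "opening": opening from 0.0 (shut) to 1.0 (fully open).
Only numpy, scipy, OpenCV 4.12 (cv2) and the standard library are available. Lean on these libraries where they do the work, as an engineer would, in place of code of your own. Each camera call takes 0.05 s, during which the arm holds its last target.

## Working session

There is one attempt and no reset: what is moved stays moved. The work goes in short steps, Python scripts to look and compute and a tool call to move; the robot and the scene stay as the last step left them, time stands still between calls to the robot, and variables do not carry over. Pictures are saved under pics/ and viewed, and the job is handed in when it is done.

Besides the shell and the picture viewer there is one more tool, called after "Request:" as a command line: name --argument value ..., lists and objects as JSON in quotes. jog_arm: Moves the arm, as the interface text tells. Its arguments: {"type":"object","properties":{"motion":{"type":"array","items":{"type":"number"}},"gripper":{"type":"number"}},"required":["motion"]}

```bash
ls; mkdir -p pics; python3 - <<'E'
from rig import bot
import cv2,numpy as np
s=bot.read_state();print(s)
for n in("scene","top"):
    im,d=bot.capture(n);np.savez(f"pics/{n}0.npz",im=im,d=d);cv2.imwrite(f"pics/{n}0.png",im[:,:,::-1]);print(n,bot.get_calibration(n))
print(bot.get_calibration("wrist"))
E
```

```text
pics
{'time_s': 0.0, 'joint_positions': array([-8.49990819e+01,  3.02785267e+01,  8.21564344e+01, -1.33626403e-03,
        6.76857570e+01, -1.02254442e+01]), 'qvel': array([ 0.02204113, -0.09102717,  0.04366836,  0.02666122,  0.04917346,
        0.05237654]), 'tau': array([-6.30004033e-04, -4.40043712e+01, -1.76593530e+01,  6.32363674e-02,
        5.82431629e-02, -1.59167607e-04]), 'position': array([ 0.16412824, -0.60236946,  0.24357599]), 'tcp_rot': array([[-9.64893461e-01, -2.05157987e-04,  2.62641517e-01],
       [-2.62641360e-01,  2.09702539e-03, -9.64891247e-01],
       [-3.52810784e-04, -9.99997780e-01, -2.07728906e-03]]), 'force': array([ 0.42973204,  0.19924365, -0.07451484]), 'moment': array([-0.00577776,  0.01335339, -0.02167402]), 'opening': 0.9998944351589912}
scene {'mtx': array([[528.29055899,   0.        , 272.52361753],
       [  0.        , 528.29055899, 205.78921137],
       [  0.        ,   0.        ,   1.        ]]), 'pose': array([[ 0.98532279,  0.10981913, -0.1306857 ,  0.38547157],
       [-0.16980265,  0.55209913, -0.81630485, -0.69467641],
       [-0.017494
[... 344 characters left out ...]
      [-0.99979066, -0.01176383,  0.01674042,  0.10092305],
       [ 0.01422719,  0.18829296,  0.98200985,  0.92119187],
       [ 0.        ,  0.        ,  0.        ,  1.        ]])}
{'mtx': array([[367.47433435,   0.        , 280.64001383],
       [  0.        , 367.47433435, 211.96261958],
       [  0.        ,   0.        ,   1.        ]]), 'hand_eye': array([[ 5.22882341e-04, -9.63969316e-01, -2.66012941e-01,
        -7.05824162e-02],
       [ 2.56342894e-04,  2.66013098e-01, -9.63969380e-01,
        -1.41327602e-01],
       [ 9.99999830e-01,  4.35852039e-04,  3.86200236e-04,
         1.64502972e-04],
       [ 0.00000000e+00,  0.00000000e+00,  0.00000000e+00,
         1.00000000e+00]])}
```

View pics/scene0.png

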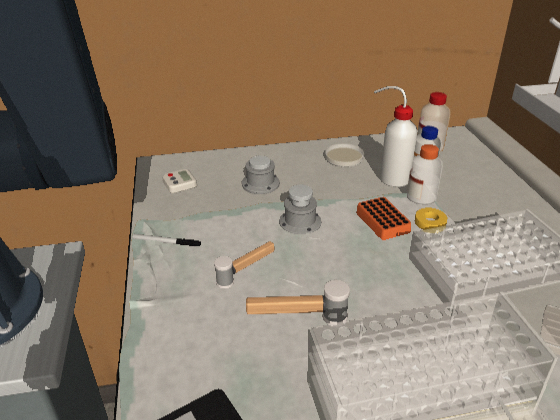

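View pics/top0.png

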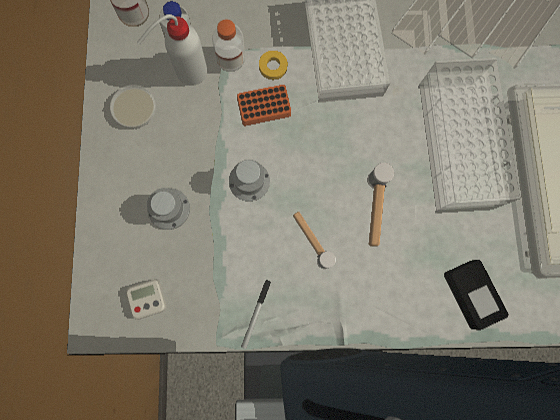

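The scene view shows two mallets. The larger has its head at scene (336,298) and top (382,174); the smaller is at scene (224,270) and top (327,260). The pots are at top (249,176) and (165,206), and the first looks proud. Next I'll measure and take enlarged crops.

```bash
cat > h.py <<'E'
import numpy as np,cv2
from rig import bot
def ray(cal,u,v,z,pose=None):
    P=cal["pose"] if pose is None else pose
    K=cal["mtx"];d=np.array([(u-K[0,2])/K[0,0],-(v-K[1,2])/K[1,1],-1.])
    w=P[:3,:3]@d;o=P[:3,3];return o+w*(z-o[2])/w[2]
def cloud(cal,dep,pose=None):
    P=cal["pose"] if pose is None else pose
    K=cal["mtx"];v,u=np.mgrid[:dep.shape[0],:dep.shape[1]]
    c=np.stack([(u-K[0,2])/K[0,0]*dep,-(v-K[1,2])/K[1,1]*dep,-dep],-1)
    return c@P[:3,:3].T+P[:3,3]
E
python3 - <<'E'
from h import *
for n in("top","scene"):
    z=np.load(f"pics/{n}0.npz");im,d=z["im"],z["d"];cal=bot.get_calibration(n);C=cloud(cal,d);ok=d>0
    pts={"top":dict(A=(249,176),B=(163,204),M=(382,173),m=(327,260),h=(377,215)),"scene":dict(A=(300,194),B=(260,161),M=(336,288),m=(224,264),h=(285,303))}[n]
    for k,(u,v) in pts.items():
        q=C[v-3:v+4,u-3:u+4][ok[v-3:v+4,u-3:u+4]];print(n,k,np.round(np.median(q,0),4),np.round(q[:,2].std(),4))
    b=C[ok&(abs(C[...,2])<.02)];print("bench",np.median(b[:,2]))
    if n=="top":
        # handle orange mask
        hsv=cv2.cvtColor(im,cv2.COLOR_RGB2HSV)
        m=((hsv[...,0]<22)&(hsv[...,0]>5)&(hsv[...,1]>90)&(hsv[...,2]>120)).astype(np.uint8)
        nn,l,st,ce=cv2.connectedComponentsWithStats(m)
        for i in range(1,nn):
            if 100<st[i,4]<5000:
                c=np.argwhere(l==i)[:,::-1].astype(np.float32);r=cv2.minAreaRect(c)
                print(st[i],ce[i],r)
                print([np.round(ray(cal,*p,.044),4) for p in cv2.boxPoints(r)])
a=cv2.imread("pics/top0.png");b=cv2.imread("pics/scene0.png")
c1=cv2.resize(a[140:280,130:410],(800,400),interpolation=cv2.INTER_CUBIC);cv2.imwrite("pics/c1.png",c1)
c2=cv2.resize(b[140:330,200:370],(537,600),interpolation=cv2.INTER_CUBIC);cv2.imwrite("pics/c2.png",c2)
E
```

```text
top A [0.5622 0.1276 0.0774] 0.0015
top B [0.5144 0.2891 0.0607] 0.0015
top M [ 0.5691 -0.1246  0.0638] 0.0011
top m [ 0.4069 -0.0158  0.0501] 0.0014
top h [ 0.4916 -0.115   0.0439] 0.0016
bench 0.0027500043082913095
[217  19  19  19 258] [226.36821705  27.67054264] ((226.6117706298828, 27.2470645904541), (19.30681037902832, 16.269786834716797), 12.528807640075684)
[array([0.8747, 0.1958, 0.044 ]), array([0.9107, 0.1888, 0.044 ]), array([0.901 , 0.1499, 0.044 ]), array([0.8651, 0.1571, 0.044 ])]
[237  85  54  37 764] [264.19633508 103.79973822] ((263.9960021972656, 104.22799682617188), (32.46771240234375, 50.1773681640625), 79.69515228271484)
[array([0.7435, 0.1528, 0.044 ]), array([0.762 , 0.0536, 0.044 ]), array([0.6939, 0.0434, 0.044 ]), array([0.676 , 0.1414, 0.044 ])]
[372 185  13  61 479] [377.81210856 214.62839248] ((377.7500305175781, 214.75001525878906), (7.9671454429626465, 60.38733673095703), 5.19442892074585)
[array([ 0.4354, -0.1007,  0.044 ]), array([ 0.5519, -0.1177,  0.044 ]), array([ 0.5503, -0.133 ,  0.044 ]), array([ 0.4339, -0.1157,  0.044 ])]
[294 212  31  40 277] [308.59566787 231.93140794] ((308.92437744140625, 232.51950073242188), (47.4110221862793, 5.926377296447754), 57.094757080078125)
[array([0.4951, 0.0442, 0.044 ]), array([0.5013, 0.0346, 0.044 ]), array([ 0.4246, -0.0119,  0.044 ]), array([ 0.4187, -0.0024,  0.044 ])]
scene A [0.5686 0.118  0.0794] 0.0012
scene B [0.5176 0.287  0.0627] 0.0009
scene M [ 0.5706 -0.1275  0.0659] 0.0007
scene m [ 0.4099 -0.0234  0.0518] 0.0011
scene h [ 0.4932 -0.1225  0.0442] 0.0028
bench 0.005011756659718314
```

View pics/c1.png

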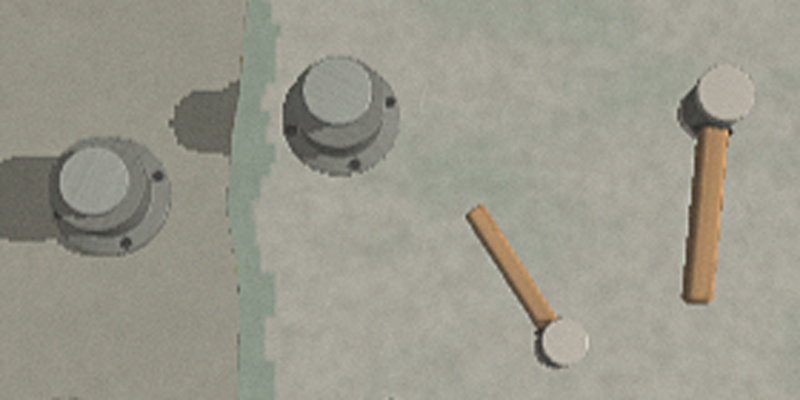

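View pics/c2.png

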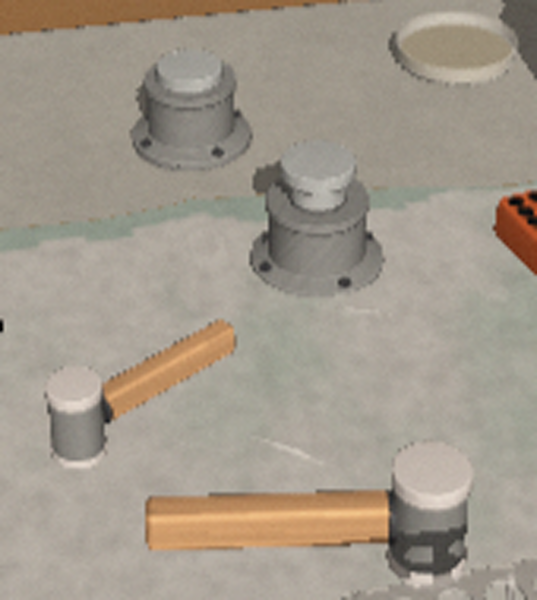

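The crops confirm it: the meant mallet is the larger, right-hand one, with its head top 64 mm high against 50 mm for the other. The proud pot is at top (249,176), 77 mm high against 60 mm. Next, the centres of the tops.

```bash
python3 - <<'E'
from h import *
for n in("top","scene"):
    z=np.load(f"pics/{n}0.npz");im,d=z["im"],z["d"];cal=bot.get_calibration(n);C=cloud(cal,d);off=.0 if n=="top" else .002
    for k,c,h,lo in(("A",(.565,.123),.078,.069),("B",(.515,.288),.06,.056),("M",(.571,-.126),.064,.058)):
        m=((np.hypot(C[...,0]-c[0],C[...,1]-c[1])<.04)&(C[...,2]>lo+off)&(d>0)).astype(np.uint8)
        cs,_=cv2.findContours(m,cv2.RETR_EXTERNAL,cv2.CHAIN_APPROX_NONE);cc=max(cs,key=cv2.contourArea)[:,0]
        w=np.array([ray(cal,*p,h)[:2] for p in cc]).astype(np.float32)
        e=cv2.fitEllipse(w*1000);print(n,k,len(cc),np.round(e[0],1),np.round(e[1],1), "medz",np.median(C[m>0][:,2]))
E
```

```text
top A 68 [569.7 130.2] [43.7 45.7] medz 0.07728030315582834
top B 67 [516.1 290.5] [43.9 44.3] medz 0.05994736778983084
top M 56 [ 570.  -127.1] [37.7 39.5] medz 0.06412898839247683
scene A 61 [571.  127.2] [45.1 55.2] medz 0.07887822961593616
scene B 49 [516.9 292.3] [45.5 47.6] medz 0.062035170786357285
scene M 69 [ 571.2 -128.2] [39.  43.5] medz 0.0657794874907156
```

```bash
python3 - <<'E'
from h import *
for n in("top","scene"):
    z=np.load(f"pics/{n}0.npz");d=z["d"];C=cloud(bot.get_calibration(n),d)
    for x0 in np.arange(.4,.66,.05):
      m=(d>0)&(abs(C[...,0]-x0)<.025)&(C[...,2]>.015)&(C[...,1]<-.155)&(C[...,1]>-.3)
      q=C[m]; print(n,round(x0,2),len(q),q[:,1].max() if len(q) else None,q[:,2].max() if len(q) else None)
# desired tool
R=bot.read_state();p=R["position"];T=R["tcp_rot"]
yaw=np.radians(-8.3);h=np.array([np.cos(yaw),np.sin(yaw),0]);M=np.array([.5705,-.1275,.032])
g=M-.05*h
for z in(.245,.12,.035):
    t=np.array([g[0],g[1],z]);print("shift mm",np.round(T.T@(t-p)*1000,1))
E
```

```text
top 0.4 308 -0.24795103421630083 0.037730264695013505
top 0.45 0 None None
top 0.5 823 -0.2378121271272457 0.11595848824981547
top 0.55 1297 -0.23534431169064512 0.11421142106784399
top 0.6 1271 -0.23259692785135044 0.11424936020447485
top 0.65 1183 -0.23013379974790965 0.11465123709419789
scene 0.4 488 -0.24811161001351417 0.038240962378640164
scene 0.45 0 None None
scene 0.5 1288 -0.23716854682211963 0.11609637854777022
scene 0.55 1673 -0.23439046561900856 0.11430811838581811
scene 0.6 1753 -0.23135630336079976 0.11414953045520215
scene 0.65 1620 -0.22886750033764275 0.11484799655235156
shift mm [-471.    -0.5 -371.5]
shift mm [-471.   124.5 -371.2]
shift mm [-470.9  209.5 -371.1]
```

Request:
jog_arm --motion '[-39,0,-31,0,2,0,-78,0,-62,0,4,0,-118,0,-93,0,6,0,-157,0,-124,0,8,0,-196,0,-155,0,10,0,-235,0,-186,0,12,0,-275,0,-217,0,14,0,-314,0,-248,0,16,0,-353,0,-279,0,18,0,-392,0,-310,0,20,0,-432,0,-341,0,22,0,-471,0,-371.5,0,23.5,0,-471,0,-371.5,0,23.5,0,-471,0,-371.5,0,23.5,0]' --gripper 0.6

```text
time_s: 1.85
position: [0.5205, -0.1208, 0.2441]
tcp_rot: [[-0.99, -0.001, -0.143], [0.143, 0.0, -0.99], [0.001, -1.0, 0.0]]
force: [-0.6, -0.8, 0.1]
opening: 0.603
```

```bash
python3 - <<'E'
from h import *
s=bot.read_state();print(s["time_s"],s["position"],s["joint_positions"].round(1),s["tcp_rot"].round(3),s["opening"])
im,d=bot.capture("wrist");cv2.imwrite("pics/w1.png",im[:,:,::-1])
cal=bot.get_calibration("wrist");T=np.eye(4);T[:3,:3]=s["tcp_rot"];T[:3,3]=s["position"];P=T@cal["hand_eye"]
np.savez("pics/w1.npz",im=im,d=d,P=P)
C=cloud(cal,d,P)
hsv=cv2.cvtColor(im,cv2.COLOR_RGB2HSV)
m=((hsv[...,0]<22)&(hsv[...,0]>5)&(hsv[...,1]>90)&(hsv[...,2]>100)&(C[...,2]>.038)&(C[...,2]<.05)).astype(np.uint8)
nn,l,st,ce=cv2.connectedComponentsWithStats(m)
for i in range(1,nn):
    if st[i,4]>300:
        c=np.array([ray(cal,u,v,.044,P)[:2] for v,u in np.argwhere(l==i)]).astype(np.float32);print(st[i],cv2.minAreaRect(c*1000))
for h,c in((.064,(.5705,-.1275)),):
    m=((np.hypot(C[...,0]-c[0],C[...,1]-c[1])<.04)&(C[...,2]>.058)&(d>0)).astype(np.uint8)
    cs,_=cv2.findContours(m,cv2.RETR_EXTERNAL,cv2.CHAIN_APPROX_NONE);cc=max(cs,key=cv2.contourArea)[:,0]
    w=np.array([ray(cal,*p,h,P)[:2] for p in cc]).astype(np.float32);print(cv2.fitEllipse(w*1000),np.median(C[m>0][:,2]))
E
```

```text
1.85 [ 0.52052579 -0.12082339  0.24412367] [-25.   23.3  95.1  -0.   61.7  73.2] [[-0.99  -0.001 -0.143]
 [ 0.143  0.    -0.99 ]
 [ 0.001 -1.     0.   ]] 0.6027326751321888
[ 272  159   17  115 1829] ((490.555419921875, -116.72935485839844), (15.366270065307617, 115.04425048828125), 81.39022827148438)
((312.8362121582031, -88.43001556396484), (92.37066650390625, 433.6994323730469), 172.53871154785156) 0.3220928630200221
```

View pics/w1.png

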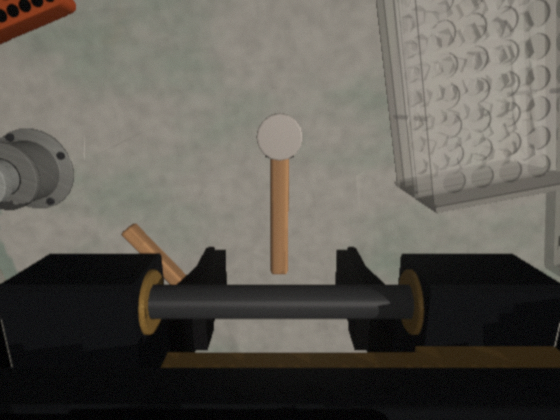

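Wrist view: the handle runs from (280,158) to (280,272), the head is at (280,136), and both are centred between the jaws at about column 280. Descending.

Request:
jog_arm --motion '[0,40,0,0,0,0,0,85,0,0,0,0,0,130,0,0,0,0,0,165,0,0,0,0,0,190,0,0,0,0,0,203,0,0,0,0,0,209.5,0,0,0,0,0,209.5,0,0,0,0,0,209.5,0,0,0,0]'

```text
time_s: 3.02
position: [0.5217, -0.1212, 0.0359]
tcp_rot: [[-0.99, 0.002, -0.144], [0.144, -0.001, -0.99], [-0.002, -1.0, 0.001]]
force: [0.1, 0.3, 0.1]
opening: 0.604
```

Request:
jog_arm --motion '[0,0,0,0,0,0,0,0,0,0,0,0,0,0,0,0,0,0,0,0,0,0,0,0,0,0,0,0,0,0,0,0,0,0,0,0,0,0,0,0,0,0,0,0,0,0,0,0]' --gripper 0

```text
time_s: 4.03
position: [0.521, -0.1207, 0.0351]
tcp_rot: [[-0.99, -0.0, -0.144], [0.144, 0.0, -0.99], [0.0, -1.0, -0.0]]
force: [0.3, 0.3, 0.2]
opening: 0.205
```

Gripped at 17.8 mm. I'll lift, and check it hangs level.

Request:
jog_arm --motion '[0,-10,0,0,0,0,0,-25,0,0,0,0,0,-45,0,0,0,0,0,-70,0,0,0,0,0,-95,0,0,0,0,0,-120,0,0,0,0,0,-140,0,0,0,0,0,-150,0,0,0,0,0,-150,0,0,0,0,0,-150,0,0,0,0]'

```text
time_s: 5.28
position: [0.5204, -0.1206, 0.1844]
tcp_rot: [[-0.99, -0.002, -0.144], [0.144, 0.001, -0.99], [0.002, -1.0, -0.0]]
force: [0.2, 0.3, -2.6]
opening: 0.205
```

```bash
cat > look.py <<'E'
from h import *
import sys
tag=sys.argv[1]
s=bot.read_state();print(s["time_s"],s["position"].round(4),s["joint_positions"].round(1),s["force"].round(2),s["moment"].round(3),s["opening"])
for n in sys.argv[2:]:
    im,d=bot.capture(n);cv2.imwrite(f"pics/{n}_{tag}.png",im[:,:,::-1])
    cal=bot.get_calibration(n)
    if n=="wrist":
        T=np.eye(4);T[:3,:3]=s["tcp_rot"];T[:3,3]=s["position"];P=T@cal["hand_eye"]
    else:P=cal["pose"]
    np.savez(f"pics/{n}_{tag}.npz",im=im,d=d,P=P,pos=s["position"],R=s["tcp_rot"])
E
python3 look.py lift wrist scene
```

```text
5.275 [ 0.5204 -0.1206  0.1844] [-25.   28.1  98.5  -0.   53.5  73.2] [ 0.16  0.29 -2.58] [ 0.031  0.158 -0.004] 0.20475621121687412
```

View pics/scene_lift.png

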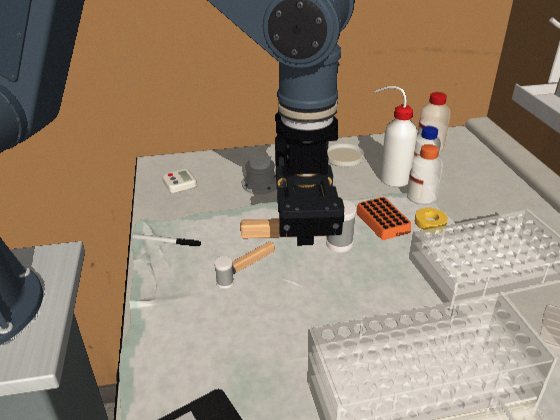

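View pics/wrist_lift.png

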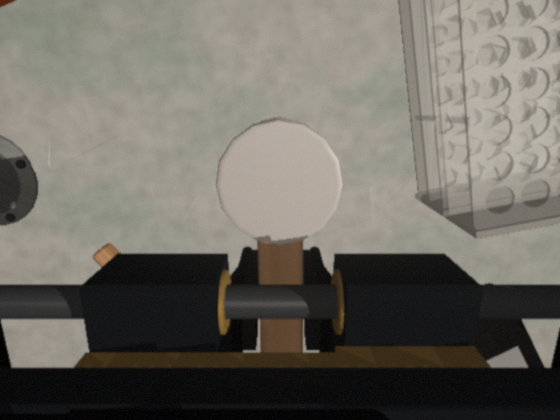

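The mallet hangs level in the scene view, with its head at about (340,230). In the wrist view the head disc is at (279,180). I'll measure its tilt and axis in the tool frame.

```bash
cat > head.py <<'E'
from h import *
import sys
def head(tag):
    z=np.load(f"pics/wrist_{tag}.npz");im,d,pos,R=z["im"],z["d"],z["pos"],z["R"];cal=bot.get_calibration("wrist")
    C=(cloud(cal,d,z["P"])-pos)@R   # tool frame
    g=im.min(2);m=((g>100)&(d>0)&(C[...,1]<.0)&(C[...,1]>-.07)&(abs(C[...,2])<.03)&(C[...,0]<-.02)&(C[...,0]>-.085)).astype(np.uint8)
    nn,l,st,ce=cv2.connectedComponentsWithStats(m);i=1+np.argmax(st[1:,4]);m=l==i
    q=C[m];A=np.c_[q[:,0],q[:,2],np.ones(len(q))];co,*_=np.linalg.lstsq(A,q[:,1],rcond=None)
    cs,_=cv2.findContours(m.astype(np.uint8),cv2.RETR_EXTERNAL,cv2.CHAIN_APPROX_NONE);cc=max(cs,key=cv2.contourArea)[:,0]
    e=cv2.fitEllipse(C[cc[:,1],cc[:,0]][:,[0,2]].astype(np.float32)*1000)
    c=np.array([e[0][0]/1000,0,e[0][1]/1000]);c[1]=co@[c[0],c[2],1]
    print(st[i],"top centre tool mm",(c*1000).round(1),e[1],"slopes deg (dy/dx,dy/dz)",np.degrees(np.arctan(co[:2])).round(2),"world",(pos+R@c).round(4))
head(sys.argv[1])
E
python3 head.py lift
```

```text
[  216   118   127   124 12151] top centre tool mm [-49.3 -29.8   0.4] (37.9871940612793, 39.07506561279297) slopes deg (dy/dx,dy/dz) [-0.57  0.02] world [ 0.5692 -0.128   0.2141]
```

Request:
jog_arm --motion '[2,0,-15,0,0,0,6,0,-45,0,0,0,12,0,-85,0,0,0,18,0,-125,0,0,0,24,0,-165,0,0,0,29,0,-205,0,0,0,34,0,-238,0,0,0,36,0,-254.5,0,0,0,36,0,-254.5,0,0,0,36,0,-254.5,0,0,0]'

```text
time_s: 6.62
position: [0.5221, 0.1354, 0.1849]
tcp_rot: [[-0.99, -0.0, -0.144], [0.144, -0.001, -0.99], [0.0, -1.0, 0.001]]
force: [0.2, 0.5, -2.7]
opening: 0.209
```

```bash
python3 look.py over wrist scene; python3 head.py over
```

```text
6.625 [0.5221 0.1354 0.1849] [  2.7  28.3  97.8  -0.   53.8 101. ] [ 0.24  0.52 -2.73] [ 0.046  0.092 -0.01 ] 0.20900001445915017
[  216   118   127   125 12182] top centre tool mm [-49.1 -29.8   0.4] (38.42170715332031, 39.0203857421875) slopes deg (dy/dx,dy/dz) [-0.5  0. ] world [0.5706 0.128  0.2147]
```

View pics/wrist_over.png

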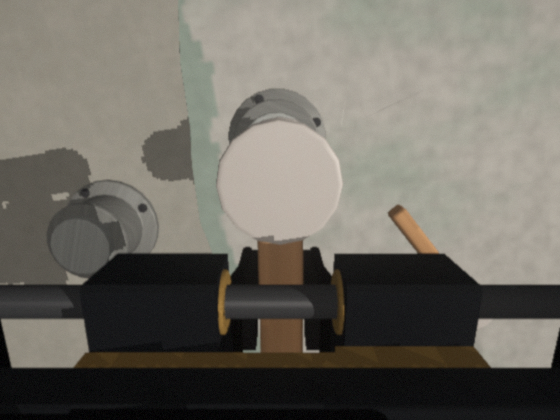

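View pics/scene_over.png

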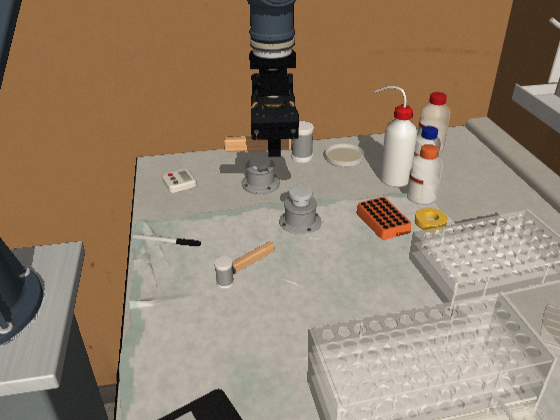

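```bash
python3 - <<'E'
from h import *
z=np.load("pics/wrist_over.npz");cal=bot.get_calibration("wrist")
for p in((278,89),(229,132),(327,135)):print(p,ray(cal,*p,.005,z["P"]).round(4))
C=cloud(cal,z["d"],z["P"]);m=(np.hypot(C[...,0]-.57,C[...,1]-.129)<.05)&(C[...,2]<.03)
for zz in np.arange(-.005,.02,.0025):print(round(zz,4),((C[...,2]>zz)&(C[...,2]<zz+.0025)&m).sum())
f=(m&(C[...,2]>.003)&(C[...,2]<.03)).astype(np.uint8)
p=C[f>0];t=(p-z["pos"])@z["R"];print("xmax",p[:,0].max(),"y",p[:,1].min(),p[:,1].max())
E
```

```text
(278, 89) [0.6093 0.1238 0.005 ]
(229, 132) [0.5808 0.1704 0.005 ]
(327, 135) [0.5662 0.0877 0.005 ]
-0.005 0
-0.0025 0
0.0 4
0.0025 1095
0.005 938
0.0075 991
0.01 293
0.0125 10
0.015 0
0.0175 0
xmax 0.6198862689628432 y 0.07908054935770478 0.1788901020384358
```

Pot axis from the wrist view is about (0.569, 0.129), against a head axis of (0.5706, 0.128), so they line up within 2 mm. I'll descend close, then press gradually.

Request:
jog_arm --motion '[0,8,0,0,0,0,0,22,0,0,0,0,0,38,0,0,0,0,0,52,0,0,0,0,0,62,0,0,0,0,0,67,0,0,0,0,0,68,0,0,0,0,0,68,0,0,0,0]'

```text
time_s: 7.72
position: [0.5224, 0.1362, 0.1173]
tcp_rot: [[-0.99, 0.001, -0.144], [0.144, 0.0, -0.99], [-0.001, -1.0, -0.0]]
force: [1.0, -0.5, -1.5]
opening: 0.202
```

Request:
jog_arm --motion '[0,2,0,0,0,0,0,4,0,0,0,0,0,6,0,0,0,0,0,8,0,0,0,0,0,10,0,0,0,0,0,12,0,0,0,0,0,12,0,0,0,0]'

```text
time_s: 8.6
position: [0.5221, 0.1362, 0.1049]
tcp_rot: [[-0.99, -0.0, -0.144], [0.144, 0.0, -0.99], [0.0, -1.0, -0.0]]
force: [-1.1, 0.4, 2.4]
opening: 0.2
```

```bash
python3 look.py p1 wrist scene; python3 head.py p1
```

```text
8.6 [0.5221 0.1362 0.1049] [  2.7  35.7 101.1   0.   43.2 101. ] [-1.11  0.37  2.36] [0.09  0.239 0.036] 0.19958700299041834
[  215   119   128   125 12202] top centre tool mm [-48.9 -30.1   0.4] (38.27289962768555, 38.891456604003906) slopes deg (dy/dx,dy/dz) [-0.19  0.07] world [0.5704 0.1287 0.135 ]
```

In contact with about 5 N and no slip in the grip. Continuing.

Request:
jog_arm --motion '[0,1.5,0,0,0,0,0,3,0,0,0,0,0,4.5,0,0,0,0,0,6,0,0,0,0,0,7.5,0,0,0,0,0,9,0,0,0,0,0,9.5,0,0,0,0,0,9.5,0,0,0,0]'

```text
time_s: 9.7
position: [0.5221, 0.1362, 0.0955]
tcp_rot: [[-0.99, -0.0, -0.144], [0.144, 0.0, -0.99], [0.0, -1.0, -0.0]]
force: [-1.5, 0.6, 2.5]
opening: 0.205
```

Request:
jog_arm --motion '[0,0.5,0,0,0,0,0,1,0,0,0,0,0,1.5,0,0,0,0,0,1.5,0,0,0,0]'

```text
time_s: 10.2
position: [0.5219, 0.1363, 0.0947]
tcp_rot: [[-0.99, 0.0, -0.144], [0.144, 0.0, -0.99], [-0.0, -1.0, -0.0]]
force: [-3.5, 0.5, 7.8]
opening: 0.204
```

```bash
python3 look.py p2 wrist scene; python3 head.py p2
```

```text
10.2 [0.5219 0.1363 0.0947] [  2.8  36.7 101.4   0.   41.9 101. ] [-3.51  0.47  7.81] [ 0.191  0.429 -0.016] 0.20405480416840466
[  215   119   128   127 12238] top centre tool mm [-48.  -30.4   0.3] (37.87710189819336, 41.18952560424805) slopes deg (dy/dx,dy/dz) [0.3  0.02] world [0.5694 0.1291 0.1251]
```

Force is rising at the predicted home height. I'll press a little more to be sure.

Request:
jog_arm --motion '[0,0.5,0,0,0,0,0,1,0,0,0,0,0,1.5,0,0,0,0,0,2,0,0,0,0,0,2,0,0,0,0]'

```text
time_s: 10.92
position: [0.5212, 0.1365, 0.0931]
tcp_rot: [[-0.99, -0.001, -0.143], [0.143, 0.0, -0.99], [0.001, -1.0, -0.0]]
force: [-4.9, 1.2, 12.2]
opening: 0.204
```

```bash
python3 look.py p3 wrist scene; python3 head.py p3;python3 - <<'E'
import cv2
a=cv2.imread("pics/scene_p3.png")[110:250,220:360];cv2.imwrite("pics/c3.png",cv2.resize(a,(600,600),interpolation=2))
E
```

```text
10.925 [0.5212 0.1365 0.0931] [  2.8  36.8 101.5   0.   41.7 101. ] [-4.93  1.17 12.24] [0.225 0.653 0.111] 0.2044391653124367
[  216   125   129   126 12447] top centre tool mm [-47.2 -32.4   0.8] (38.219478607177734, 38.952022552490234) slopes deg (dy/dx,dy/dz) [2.18 0.16] world [0.5678 0.1289 0.1255]
```

View pics/c3.png

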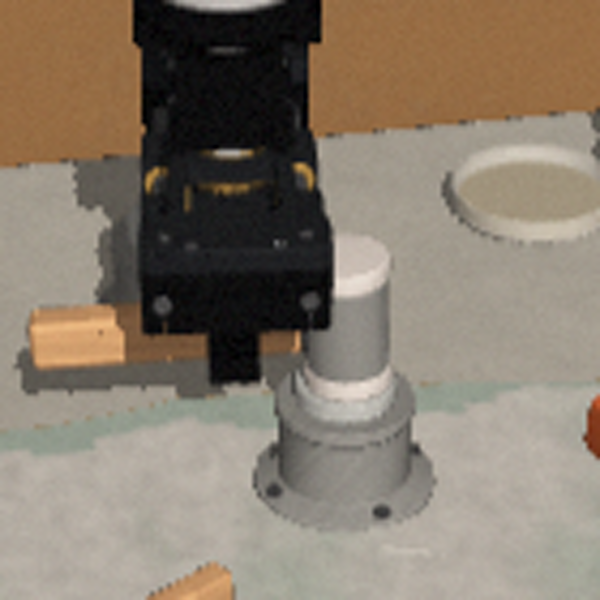

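The crop shows the stopper head seated on the rim under the mallet face. Force is 12 N (about 15 N on the stopper), and the mallet is just starting to pivot in the grip (about 2.5°). Lifting off and checking.

Request:
jog_arm --motion '[0,-3,0,0,0,0,0,-10,0,0,0,0,0,-25,0,0,0,0,0,-45,0,0,0,0,0,-65,0,0,0,0,0,-82,0,0,0,0,0,-92,0,0,0,0,0,-92,0,0,0,0,0,-92,0,0,0,0]'

```text
time_s: 12.15
position: [0.5216, 0.1361, 0.1836]
tcp_rot: [[-0.99, -0.001, -0.144], [0.144, -0.0, -0.99], [0.001, -1.0, 0.0]]
force: [0.2, -0.5, -3.4]
opening: 0.203
```

```bash
python3 look.py up wrist scene; python3 head.py up;python3 - <<'E'
from h import *
z=np.load("pics/scene_up.npz");C=cloud(bot.get_calibration("scene"),z["d"]);im=z["im"]
for c in((.57,.129),(.5165,.291)):
    m=(np.hypot(C[...,0]-c[0],C[...,1]-c[1])<.018)&(C[...,2]<.1)&(C[...,2]>.045);q=C[m][:,2]
    print(c,len(q),np.median(q), np.percentile(q,[50,90]))
a=im[110:250,220:360,::-1];cv2.imwrite("pics/c4.png",cv2.resize(a,(600,600),interpolation=2))
E
```

```text
12.15 [0.5216 0.1361 0.1836] [  2.7  28.4  97.9  -0.   53.7 101. ] [ 0.19 -0.5  -3.37] [0.047 0.172 0.015] 0.20299717320194385
[  216   123   129   125 12282] top centre tool mm [-48.  -31.7   0.8] (37.66651153564453, 39.17921829223633) slopes deg (dy/dx,dy/dz) [1.37 0.04] world [0.569  0.1284 0.2152]
(0.57, 0.129) 158 0.061950779940527056 [0.06195078 0.06317709]
(0.5165, 0.291) 115 0.06200082367486137 [0.06200082 0.06322279]
```

View pics/c4.png

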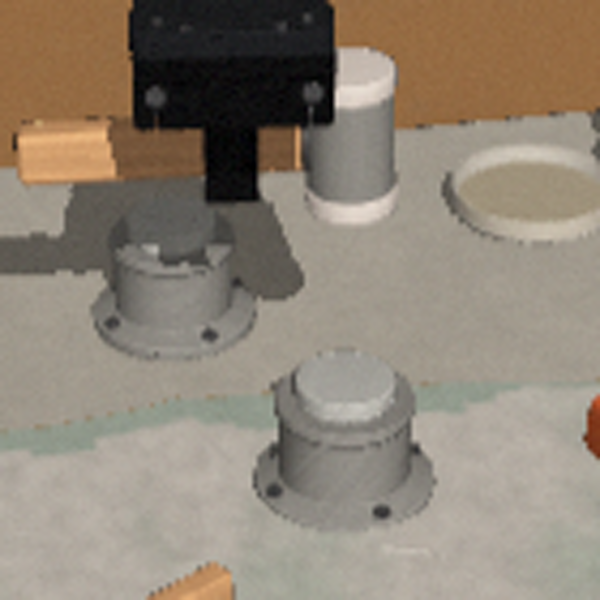

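Both stopper tops now read the same height (62.0 and 62.0 mm in this camera), so the stopper is home. Carrying the mallet back to its original spot, with the small tilt trimmed out.

Request:
jog_arm --motion '[-2,0,15,0,0,0,-6,0,45,0,0,-0.3,-12,0,85,0,0,-0.6,-18,0,125,0,0,-1,-24,0,165,0,0,-1.3,-29,0,205,0,0,-1.6,-34,0,238,0,0,-1.6,-36,0,254.5,0,0,-1.6,-36,0,254.5,0,0,-1.6,-36,0,254.5,0,0,-1.6]'

```text
time_s: 13.5
position: [0.5205, -0.1198, 0.1838]
tcp_rot: [[-0.989, -0.029, -0.143], [0.143, 0.005, -0.99], [0.029, -1.0, -0.001]]
force: [0.0, 0.8, -2.6]
opening: 0.204
```

```bash
python3 look.py back wrist; python3 head.py back; python3 -c "
from rig import bot;s=bot.read_state();print(s['tcp_rot'].round(4))"
```

```text
13.5 [ 0.5205 -0.1198  0.1838] [-24.7  28.6  97.5  -0.5  55.5  73.8] [ 0.03  0.78 -2.57] [0.059 0.084 0.015] 0.2043283303413313
[  216   124   129   121 12016] top centre tool mm [-48.3 -31.6   0.8] (36.87493133544922, 39.470054626464844) slopes deg (dy/dx,dy/dz) [1.41 0.03] world [ 0.5691 -0.1276  0.214 ]
[[-9.894e-01 -2.850e-02 -1.427e-01]
 [ 1.426e-01  4.800e-03 -9.898e-01]
 [ 2.890e-02 -9.996e-01 -7.000e-04]]
```

Request:
jog_arm --motion '[-0.4,15,0,0,0,0,-1.2,40,0,0,0,0,-2,70,0,0,0,0,-2.9,100,0,0,0,0,-3.6,125,0,0,0,0,-4,138,0,0,0,0,-4.2,144,0,0,0,0,-4.2,144,0,0,0,0]'

```text
time_s: 14.55
position: [0.5215, -0.1208, 0.04]
tcp_rot: [[-0.989, -0.027, -0.144], [0.143, 0.004, -0.99], [0.028, -1.0, 0.0]]
force: [0.0, 1.0, -2.6]
opening: 0.204
```

Request:
jog_arm --motion '[0,1.5,0,0,0,0,0,3,0,0,0,0,0,4,0,0,0,0,0,5,0,0,0,0,0,5,0,0,0,0,0,5,0,0,0,0]'

```text
time_s: 15.3
position: [0.5211, -0.1208, 0.035]
tcp_rot: [[-0.989, -0.028, -0.144], [0.144, 0.004, -0.99], [0.028, -1.0, 0.0]]
force: [1.3, -0.3, -2.1]
opening: 0.207
```

Request:
jog_arm --motion '[0,0.5,0,0,0,0,0,1,0,0,0,0,0,1,0,0,0,0,0,1,0,0,0,0]'

```text
time_s: 15.8
position: [0.521, -0.1209, 0.0345]
tcp_rot: [[-0.989, -0.028, -0.144], [0.144, 0.004, -0.99], [0.028, -1.0, 0.0]]
force: [-2.2, 0.4, 5.4]
opening: 0.206
```

```bash
python3 look.py pl wrist; python3 head.py pl
```

```text
15.8 [ 0.521  -0.1209  0.0345] [-24.8  43.  102.1  -0.8  36.4  74.1] [-2.22  0.44  5.42] [0.062 0.266 0.043] 0.20645051355147656
[  216   125   130   120 11932] top centre tool mm [-48.2 -32.1   0.8] (36.29338073730469, 39.64130401611328) slopes deg (dy/dx,dy/dz) [1.84 0.02] world [ 0.5694 -0.1287  0.0652]
```

On the bench (force is +5 N upward), so I'll release.

Request:
jog_arm --motion '[0,-0.5,0,0,0,0,0,-0.5,0,0,0,0,0,-0.5,0,0,0,0,0,-0.5,0,0,0,0,0,-0.5,0,0,0,0,0,-0.5,0,0,0,0]' --gripper 0.6

```text
time_s: 16.6
position: [0.5211, -0.1208, 0.0344]
tcp_rot: [[-0.989, -0.028, -0.144], [0.144, 0.004, -0.99], [0.028, -1.0, -0.0]]
force: [-0.4, 0.7, -0.5]
opening: 0.594
```

Request:
jog_arm --motion '[0,-5,0,0,0,0,0,-15,0,0,0,0,0,-35,0,0,0,0,0,-60,0,0,0,0,0,-90,0,0,0,0,0,-125,0,0,0,0,0,-160,0,0,0,0,0,-190,0,0,0,0,0,-205,0,0,0,0,0,-205,0,0,0,0]'

```text
time_s: 17.85
position: [0.5271, -0.1218, 0.2405]
tcp_rot: [[-0.989, -0.025, -0.144], [0.144, 0.003, -0.99], [0.026, -1.0, 0.001]]
force: [0.1, 0.2, -0.4]
opening: 0.601
```

```bash
python3 look.py end wrist scene top; python3 - <<'E'
from h import *
z=np.load("pics/scene_end.npz");C=cloud(bot.get_calibration("scene"),z["d"])
for c in((.57,.129),(.5165,.291),(.5705,-.1275)):
    m=(np.hypot(C[...,0]-c[0],C[...,1]-c[1])<.018)&(C[...,2]<.1)&(C[...,2]>.045);q=C[m];A=np.c_[q[:,:2],np.ones(len(q))]
    print(c,np.median(q[:,2]))
E
```

```text
17.85 [ 0.5271 -0.1218  0.2405] [-24.6  24.6  93.4  -0.5  63.3  73.9] [ 0.09  0.17 -0.43] [ 0.01   0.053 -0.02 ] 0.6007318212761099
(0.57, 0.129) 0.061872534567250725
(0.5165, 0.291) 0.06223299093141138
(0.5705, -0.1275) 0.06583573236586132
```

View pics/scene_end.png

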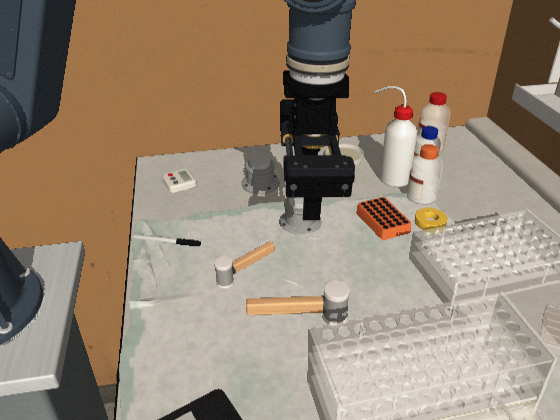

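View pics/wrist_end.png

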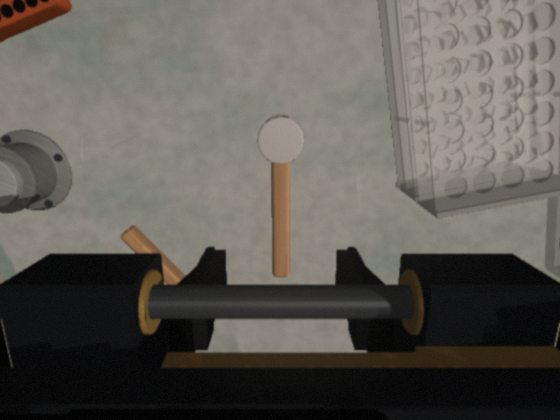

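The mallet stands upright on its head at scene (336,300), with its head top at the same height as at the start. The gripper is clear of everything and the pots read equal heights. Handing in.

```bash
python3 -c "
from rig import bot;print(bot.hand_in())"
```

```text
the job is handed in; nothing more can be done
None
```

I drove the proud stopper home with the mallet and stood the mallet back on its head at its original spot. I handed the job in at about 18 s of the 45 s allowed.

- **Stopper:** I pressed it down with the mallet's lower face to about 15 N. Its top now reads 61.9 mm, against 62.2 mm for the spare pot; the scene camera reads about 2 mm high. No contact was commanded with the spare pot.
- **Mallet:** It pivoted about 2° in the grip while pressing, and I corrected that before setting it down. It stands upright about 0.26 m from the nearer pot, with its head top at the same height as at the start.
- **Final state:** The gripper is open and raised clear of everything, and the largest wrist force in the readings was about 13 N. No check failed; the cameras disagreed on the proud pot's centre by up to 3 mm, which was too little to matter.

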